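# Roll the forming tube onto the bend line

## Task

The black steel tube lying on the metal sheet is the former for the bend that is marked by the straight pen line. With your fingertips on top of the tube, roll it across the sheet, never gripping it, pushing at its side, lifting or dragging it, until it lies along the line, its middle over the line from end to end and the line showing beyond both ends, then let go and leave it at rest there. Leave the thin solid bar, the cut-out flowers and the tools where they lie.

Things in the scene. Friction and masses are not known exactly. Their poses are not given: they have to be found in the camera images.
- sheet: Grey metal sheet lying flat on the bench, 360 mm (x) by 480 mm (y), 2 mm thick, fixed; its top is 2 mm above the bench. Origin at the centre of its underside. The bend line runs along its y axis, over its middle (x = 0).
- line_mid (a point): Middle of the bend line, on the sheet's top. The line is a straight black pen line 440 mm long and 3 mm wide. The frame's y axis runs along the line, x is across it, z is up.
- line_left (a point): The +y end of the pen line, on the sheet's top.
- line_right (a point): The -y end of the pen line, on the sheet's top.
- tube: The forming tube: black steel, 42 mm outside diameter, 180 mm long, 0.4 to 0.75 kg, lying loose on the sheet 65 to 90 mm to the near or far side of the line and at most 0.05 rad off parallel; its top is 44 mm above the bench. Origin at its centre, on its axis, which is its y axis; x and z turn as it rolls. A bright weld seam runs along it, on top (+z) at the start.
- tube_left (a point): Centre of the tube's end face on its +y side, on the axis. The tube has rolling resistance: left alone it stops within millimetres and stays. Rolling does not turn it about the vertical: its direction stays as it was.
- tube_right (a point): Centre of the tube's end face on its -y side, on the axis. A fingertip pressed on the tube's top turns it without slipping: the tube's centre moves half as far as the fingertip, less 1 to 2 mm a stroke, so the fingertip runs ahead of the tube and long ways take several strokes.
- rod: Thin bright solid steel bar, 18 mm diameter, 160 mm long, lying on the sheet on the other side of the line, 65 to 90 mm from it; not to be disturbed. Origin at its centre, on its axis, which is its y axis.
- flower_a: Cut-out copper flower with five petals, 64 mm across, 2 mm thick, lying on the sheet beyond the tube's end. Origin at the centre of its underside.
- flower_b: Cut-out steel flower with four petals, 64 mm across, 2 mm thick, lying on the sheet beyond the tube's other end. Origin at the centre of its underside.
- hammer: Hammer, 280 mm long, wooden handle, lying on the bench beside the sheet, up to 26 mm high. Origin under its middle.
- snips: Tin snips with green handles, 220 mm long, 20 mm high, lying on the bench beside the sheet. Origin under the joint.
- clamp: Grey G-clamp, 175 mm long, 107 mm wide, 24 mm high, lying on the bench beside the sheet. Origin under the back of its frame.
- dividers: Steel spring dividers, 180 mm long, 11 mm high, lying on the bench beside the sheet. Origin under the middle.
Things that resemble listed ones, but are neither listed nor needed, are in the scene too. What is shaped like the tube but brown or pink is not meant.

How it is judged (in metres and radians):
On the way:
1. the tube has rolled through more than a third of a turn (angle between tube's own z axis and vertical above 2.4 rad).
At the end, for the whole second after the job is handed in: The tube lies at rest on the sheet, both ends of its axis within 10 mm of the pen line to either side, its centre within 120 mm of the line's middle so that the line shows beyond both ends (x of tube_left in the frame of line_mid between -0.01 and 0.01 m and x of tube_right in the frame of line_mid between -0.01 and 0.01 m and y of tube in the frame of line_mid between -0.12 and 0.12 m and height (world z) of tube between 0.019 and 0.027 m and linear speed of tube below 0.01 m/s and angular speed of tube below 0.3 rad/s); the robot touches nothing.
It fails at once if the tube is lifted or tipped up: its centre more than 12 mm above where it lies, or an end of its axis more than 20 mm (height (world z) of tube above 0.035 m or height (world z) of any of tube_left, tube_right above 0.043 m).
It fails at once if the tube is gripped or pushed at its side instead of its top: the fingers touch it while the point between the pads is less than 48 mm above the bench (contact force between the fingers and tube above 1 N and height (world z) of the grasp point below 0.048 m).
It fails at once if the thin bar, a flower or a tool is disturbed: the bar moved more than 15 mm, any other more than 20 mm (distance of rod from where it was at the start of the episode above 0.015 m or distance of any of flower_a, flower_b, hammer, snips, clamp, dividers from where it was at the start of the episode above 0.02 m).
It also fails if it takes over 61 s, if anything falls off the work surface, if the arm or the gripper's body presses on something with over 40 N, if the wrist force passes 120 N, or if a joint passes its speed limit or range.

## Robot

A 6-joint arm with a two-finger parallel gripper is mounted at the origin on the work surface. World frame = base frame: x ahead of the robot, y to its left, z up, the work surface at z = 0. Lengths are in m, angles in degrees, forces in N, time in s.
With the tool pointing down it reaches from about 0.275 to 0.875 m from the base axis. Payload 12.5 kg.
Tool frame: the origin (TCP) lies at the very end of the fingers, on their centre line; the grasp point (between the pads) lies 19 mm behind it (bot.grip_depth is the z of the grasp point in the tool frame, in m); z points along the fingers, y is the line along which they close (so a half turn about z gives the same grasp; the last joint's range is limited). The gripper opens to 85 mm and grips with 20 to 120 N. Pads are 22 mm wide; open, the fingers measure 114 mm over their backs; the gripper's body (76 mm by 85 mm) begins 54 mm behind the grasp point. The pads swing forward as they close: fully open they stand 13 mm farther back than shut.
Start: joints at [-76.467, 20.094, 94.641, -0, 65.266, -4.847], TCP at [0.173, -0.522, 0.231] pointing down, gripper open.
Joint ranges: [-157.81, 157.81], [-45, 120.19], [0.68, 151.7], [-89.99, 269.99], [4.06, 180], [-164.3, 164.3]. Speed limits (degrees/s): [127.2, 127.2, 159.86, 180, 180, 180].

## Interface

Orientations are given as [roll, pitch, yaw] about the fixed x, y, z axes, in that order (R = Rz(yaw) Ry(pitch) Rx(roll)).
In Python, from station import telemetry, grab_frame, camera_params, bot gives the robot as it stands.
- The arm moves only by the tool apply_moves, never from a script. Its argument "deltas" is text: rows parted by semicolons, each of 7 numbers parted by spaces: the shift along the tool's x, y, z scaled (see below), then the turn, a rotation vector about the tool's x, y, z scaled (see below), then the closure in counts, from 0 (fully open) to 255 (shut). In form: dx dy dz ax ay az hand; .... A call has 1 to 5 rows; each row shifts and turns the commanded pose from where the row before left it, along the tool's axes as they then stand; what a row does not reach is not made up. The controller multiplies each number of a shift by 5 cm and each number of a turn by 5 degrees. A row lasts 1/8 s, in which the tool goes at most 62.5 mm and 10.7 degrees, less where a joint would pass 70% of its speed; a pose out of reach is approached as far as the arm can. A call with a number of a shift or a turn outside -1 to 1 is refused whole. A call with a gripper value outside its range is refused whole. The fingers move at their own pace and stop on an object; "force" is the grip in N (left out, the last holds). Time passes only in rows, so rows that do not move let the fingers close. It gives the time, the measured TCP pose, the force, the opening and the grip force at its end, in the units of the state.
- telemetry.get_state(): the state, without advancing time (a new reading comes with each control period).
- grab_frame(name): name is "scene" or "top" or "wrist"; returns the picture (480x640x3 uint8, blue, green, red); there is no depth.
- camera_params(name): a dict with "K" (3x3 intrinsics, pixels), "cam_to_world" (4x4, takes a point from camera to world coordinates); the wrist camera has in their place "T_tool_cam" (4x4, takes a point from camera to tool coordinates, whose origin is the TCP and whose axes are the flange's). Camera axes: x right, y up, looking along -z (the intrinsics and any distortion apply to the point x, -y, -z); pixel columns grow to the right and rows downward; lengths in m; the calibration is good to about 2 mm. A picture is of the moment at which its call begins: read the wrist's pose just before it. camera_params takes no time and is no camera call.
- bot.close_job(): hands the job in; it is judged then, once.
The state is a dict: "time": time; "qpos": joint angles; "qd": joint speeds; "joint_efforts": joint torques, N m; "tool_pos": TCP position; "eef_rot": TCP orientation; "ft_force": force on the tool from outside, world axes, zero at the start; "wrist_torque": the same for the moment, N m; "grip_width": finger opening in m; "finger_force": force on a finger pad.
Only numpy, scipy, OpenCV 4.12 (cv2) and the standard library are available. Lean on these libraries where they do the work, as an engineer would, in place of code of your own. Each camera call takes 0.05 s, during which the arm holds its last target. There are 200 camera calls.

## Working session

There is one attempt and no reset: what is moved stays moved. The work goes in short steps, Python scripts to look and compute and a tool call to move; the robot and the scene stay as the last step left them, time stands still between calls to the robot, and variables do not carry over. Pictures are saved under pics/ and viewed, at most 10 in all, crops included, and the job is handed in when it is done.

Besides the shell and the picture viewer there is one more tool, called after "Request:" by a JSON object that holds its "method" and its "body", one argument or row to a line. apply_moves: Moves the arm, as the interface text tells. Shifts and turns lie within -1 to 1; 1 stands for 5 cm of shift or 5 degrees of turn. Its arguments: {"type":"object","properties":{"deltas":{"type":"string"},"force":{"type":"number"}},"required":["deltas"]}

```bash
mkdir -p pics
cat > h.py <<'E'
import numpy as np, cv2
from station import telemetry, grab_frame, camera_params, bot
def ray(name,uv,z):
    p=camera_params(name);K=np.array(p["K"])
    T=np.array(p["cam_to_world"])
    d=np.linalg.inv(K)@[uv[0],uv[1],1];d=T[:3,:3]@[d[0],-d[1],-d[2]]
    o=T[:3,3];return o+d*(z-o[2])/d[2]
def proj(name,P):
    p=camera_params(name);K=np.array(p["K"]);T=np.linalg.inv(np.array(p["cam_to_world"]))
    c=T[:3,:3]@P+T[:3,3];q=K@[c[0],-c[1],-c[2]];return q[:2]/q[2]
E
python3 - <<'E'
from h import *
for n in("top","scene"):
    cv2.imwrite(f"pics/{n}0.png",grab_frame(n));p=camera_params(n);print(n,p)
s=telemetry.get_state();print(s)
E
```

```text
top {'K': array([[483.60911484,   0.        , 312.22073825],
       [  0.        , 483.60911484, 240.57998319],
       [  0.        ,   0.        ,   1.        ]]), 'cam_to_world': array([[-1.54459109e-02,  9.98215800e-01, -5.76770431e-02,
         4.05207487e-01],
       [-9.99880453e-01, -1.54611455e-02,  1.82129460e-04,
        -1.26095897e-02],
       [-7.09948652e-04,  5.76729611e-02,  9.98335277e-01,
         1.00153257e+00],
       [ 0.00000000e+00,  0.00000000e+00,  0.00000000e+00,
         1.00000000e+00]])}
scene {'K': array([[493.60682022,   0.        , 326.04246076],
       [  0.        , 493.60682022, 241.47290012],
       [  0.        ,   0.        ,   1.        ]]), 'cam_to_world': array([[ 0.42694317, -0.74633975,  0.51058448,  1.12791567],
       [ 0.90427101,  0.35008018, -0.24441319, -0.3187295 ],
       [ 0.00366977,  0.56605728,  0.82435774,  1.12094149],
       [ 0.        ,  0.        ,  0.        ,  1.        ]])}
{'time': 0.1, 'qpos': array([-7.64662845e+01,  2.01223045e+01,  9.46720153e+01,  2.17047431e-03,
        6.52653687e+01, -4.84646978e+00]), 'qd': array([ 0.01648644, -0.09841802, -0.09130095, -0.01595292,  0.1059235 ,
       -0.01348196]), 'joint_efforts': array([ 1.25225546e-03, -5.06830502e+01, -2.91876572e+01, -1.47495371e-04,
        2.61354267e-03,  1.05955426e-06]), 'tool_pos': array([ 0.17339905, -0.52164923,  0.23081059]), 'eef_rot': array([-1.79940691e+02, -7.00619589e-03,  1.83792725e+01]), 'ft_force': array([ 0.71855242, -0.86934054, -0.14021878]), 'wrist_torque': array([-0.01417588, -0.03498354,  0.01448448]), 'finger_force': 0.0, 'grip_width': 0.08542785198883032}
```

View pics/top0.png

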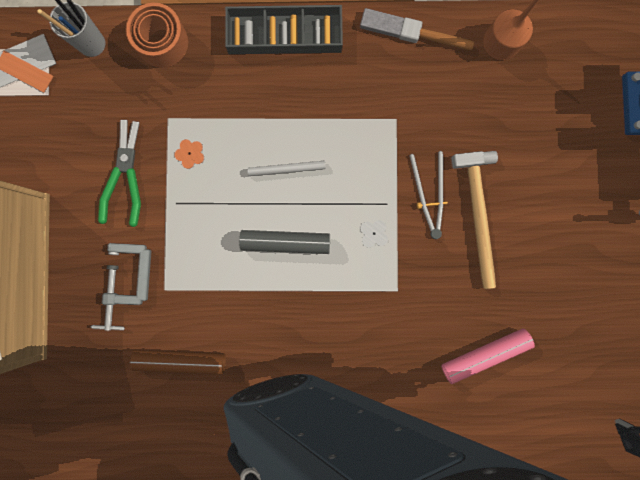

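The top view shows the black tube from about (240,241) to (330,243), nearer the robot than the line. The line runs from (176,204) to (387,204), the rod lies beyond it, and the orange and steel flowers are at (189,153) and (374,234).

Run:
```python
from h import *
im=cv2.imread("pics/top0.png")
cv2.imwrite("pics/c0.png",cv2.resize(im[190:290,220:350],None,fx=6,fy=6,interpolation=cv2.INTER_CUBIC))
for uv,z in [((176,204),.002),((387,204),.002),((168,119),.002),((396,119),.002),((397,291),.002),((165,290),.002),((240,241),.023),((330,243),.023),((240,241),.044),((330,243),.044)]:print(uv,ray("top",uv,z).round(4))
```

```text
(176, 204) [0.5435 0.2693 0.002 ]
(387, 204) [ 0.5367 -0.1694  0.002 ]
(168, 119) [0.7235 0.2863 0.002 ]
(396, 119) [ 0.716  -0.1927  0.002 ]
(397, 291) [ 0.3563 -0.1856  0.002 ]
(165, 290) [0.3658 0.2918 0.002 ]
(240, 241) [0.4632 0.1336 0.023 ]
(330, 243) [ 0.4563 -0.0487  0.023 ]
(240, 241) [0.4619 0.1305 0.044 ]
(330, 243) [ 0.4552 -0.048   0.044 ]
```

View pics/c0.png

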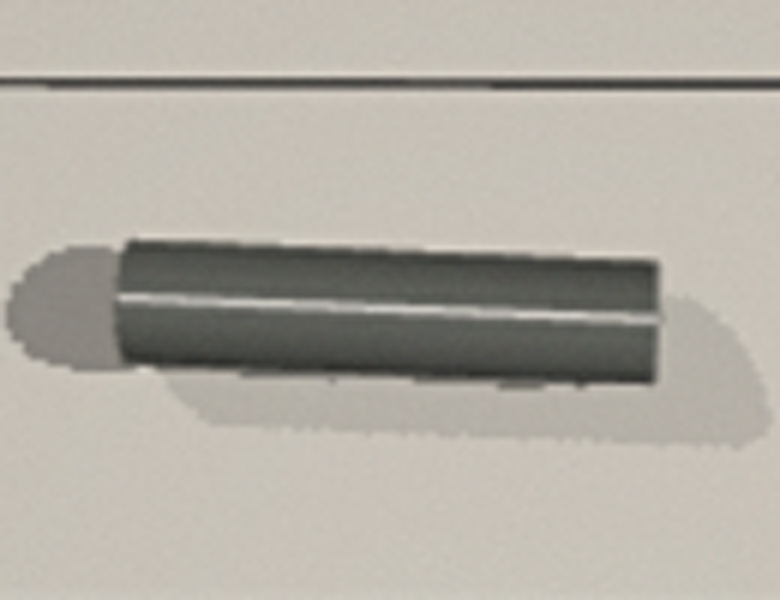

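Run:
```python
from h import *
a=ray("top",(239.7,239.5),.044);b=ray("top",(330,243.2),.044)
l=ray("top",(176,203.4),.002);r=ray("top",(387,204.4),.002)
m=(l+r)/2;u=(l-r)[:2];u/=np.linalg.norm(u);n=np.array([u[1],-u[0]])
print(a,b,np.linalg.norm(a-b),(a+b)/2,"mid",m)
print("x in line frame",(a-m)[:2]@n,(b-m)[:2]@n,"yaw line",np.degrees(np.arctan2(n[1],n[0])),"yaw tube",np.degrees(np.arctan2(-(a-b)[0],(a-b)[1])))
```

```text
[0.46490094 0.13102774 0.044     ] [ 0.45477884 -0.04794888  0.044     ] 0.17926261859698026 [0.45983989 0.04153943 0.044     ] mid [0.54033702 0.04995054 0.002     ]
x in line frame -0.07706706265700305 -0.08355238151824526 yaw line -1.1636542241636565 yaw tube -3.2369392535267925
```

Request:
{"method": "apply_moves", "body": {
  "deltas": "0 0 0 0 0 0.86 255;0 0 0 0 0 0.86 255;0 0 0 0 0 0.86 255;0 0 0 0 0 0.86 255;0 0 0 0 0 0.86 255",
  "force": 60
}}

```text
time: 0.72
tool_pos: [0.1734, -0.5217, 0.231]
eef_rot: [-180.0, 0.0, -3.3]
ft_force: [-0.1, 1.0, -0.4]
grip_width: 0.0001
finger_force: 0.0
```

Request:
{"method": "apply_moves", "body": {
  "deltas": "0.41 -0.96 0 0 0 0 255;0.41 -0.96 0 0 0 0 255;0.41 -0.96 0 0 0 0 255;0.41 -0.96 0 0 0 0 255;0.41 -0.96 0 0 0 0 255"
}}

```text
time: 1.35
tool_pos: [0.2892, -0.2862, 0.2312]
eef_rot: [-180.0, 0.0, -3.1]
ft_force: [0.8, -0.0, 0.7]
grip_width: -0.0003
finger_force: 0.0
```

Request:
{"method": "apply_moves", "body": {
  "deltas": "0.41 -0.96 0 0 0 0 255;0.41 -0.96 0 0 0 0 255;0.41 -0.96 0 0 0 0 255;0.41 -0.96 0 0 0 0 255;0.41 -0.96 0 0 0 0 255"
}}

```text
time: 1.98
tool_pos: [0.4047, -0.0521, 0.2313]
eef_rot: [180.0, -0.0, -3.1]
ft_force: [0.6, -0.4, 0.8]
grip_width: 0.0001
finger_force: 0.0
```

Request:
{"method": "apply_moves", "body": {
  "deltas": "0.41 -0.96 0.6 0 0 0 255;0.41 -0.96 0.6 0 0 0 255;0 0 0.8 0 0 0 255;0 0 0.8 0 0 0 255;0 0 0 0 0 0 255"
}}

```text
time: 2.6
tool_pos: [0.4487, 0.0399, 0.0894]
eef_rot: [180.0, 0.3, -3.1]
ft_force: [0.4, -0.1, 0.6]
grip_width: 0.0
finger_force: 0.0
```

Run:
```python
from h import *
print(telemetry.get_state()["tool_pos"])
p=camera_params("wrist");print(p)
cv2.imwrite("pics/w1.png",grab_frame("wrist"))
```

```text
[0.44874361 0.03994509 0.08943339]
{'K': array([[339.21806462,   0.        , 319.68356562],
       [  0.        , 339.21806462, 239.2373764 ],
       [  0.        ,   0.        ,   1.        ]]), 'T_tool_cam': array([[-2.49193261e-04,  9.48673907e-01,  3.16255839e-01,
         8.22308672e-02],
       [ 9.99999795e-01,  4.22976713e-04, -4.80856770e-04,
         1.44429868e-04],
       [-5.89945126e-04,  3.16255655e-01, -9.48673818e-01,
        -1.42883207e-01],
       [ 0.00000000e+00,  0.00000000e+00,  0.00000000e+00,
         1.00000000e+00]])}
```

View pics/w1.png

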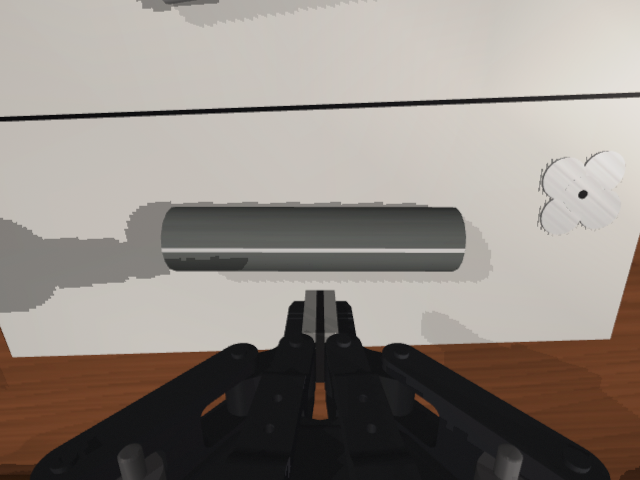

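The tool is parallel to the tube: its seam runs level from (162,250) to (465,250). The line runs from (0,119) to (640,95).

```bash
cat >> h.py <<'E'
from scipy.spatial.transform import Rotation as Ro
def wray(uv,z,s=None):
    s=s or telemetry.get_state()
    p=camera_params("wrist");W=np.eye(4);W[:3,:3]=Ro.from_euler("xyz",s["eef_rot"],degrees=True).as_matrix();W[:3,3]=s["tool_pos"]
    T=W@np.array(p["T_tool_cam"]);d=np.linalg.inv(np.array(p["K"]))@[uv[0],uv[1],1];d=T[:3,:3]@[d[0],-d[1],-d[2]]
    o=T[:3,3];return o+d*(z-o[2])/d[2]
E
python3 - <<'E'
from h import *
a=wray((162,250),.044);b=wray((465,250),.044);l=wray((10,118.5),.002);r=wray((630,95.5),.002)
u=(l-r)[:2];u/=np.linalg.norm(u);n=np.array([u[1],-u[0]])
print(a,b,np.linalg.norm(a-b),l,r,"x",(a-l)[:2]@n,(b-l)[:2]@n,np.degrees(np.arctan2(n[1],n[0])))
print(telemetry.get_state()["eef_rot"])
E
```

```text
[0.46712995 0.13286443 0.044     ] [ 0.45719411 -0.04767907  0.044     ] 0.1808166935072363 [0.54744699 0.23385812 0.002     ] [ 0.53949454 -0.16161698  0.002     ] x -0.07827038205036327 -0.08457447118553259 -1.1519825840938602
[ 1.79995281e+02  1.26156444e-01 -3.12156653e+00]
```

Request:
{"method": "apply_moves", "body": {
  "deltas": "0.04 0 0.4 0 -0.05 0 255;0.02 0 0.35 0 0 0 255;0 0 0.1 0 0 0 255;0 0 0.04 0 0 0 255;0 0 0 0 0 0 255"
}}

```text
time: 3.28
tool_pos: [0.4538, 0.0396, 0.0476]
eef_rot: [-180.0, 0.2, -3.1]
ft_force: [-1.2, -0.1, 0.2]
grip_width: -0.0001
finger_force: 0.0
```

Request:
{"method": "apply_moves", "body": {
  "deltas": "0 0 0.04 0 0 0 255;0 0 0.04 0 0 0 255;0 0 0 0 0 0 255"
}}

```text
time: 3.65
tool_pos: [0.4547, 0.0396, 0.0438]
eef_rot: [-180.0, 0.1, -3.1]
ft_force: [-0.0, -0.1, 12.8]
grip_width: -0.0001
finger_force: 6.3
```

Request:
{"method": "apply_moves", "body": {
  "deltas": "0 0 0.02 0 0 0 255;0 0 0 0 0 0 255"
}}

```text
time: 3.9
tool_pos: [0.4557, 0.0396, 0.0436]
eef_rot: [-180.0, -0.1, -3.1]
ft_force: [0.3, -1.3, 24.1]
grip_width: -0.0
finger_force: 11.7
```

Request:
{"method": "apply_moves", "body": {
  "deltas": "0.06 0 0 0 0 0 255;0.12 0 0 0 0 0 255;0.12 0 0 0 0 0 255;0.1 0 0 0 0 0 255;0 0 0 0 0 0 255"
}}

```text
time: 4.53
tool_pos: [0.476, 0.0385, 0.0437]
eef_rot: [-180.0, -0.1, -3.1]
ft_force: [0.4, -1.0, 23.3]
grip_width: -0.0002
finger_force: 11.8
```

```bash
cat > look.py <<'E'
from h import *
import sys
s=telemetry.get_state();im=grab_frame("wrist")
cv2.imwrite("pics/%s.png"%sys.argv[1],im)
# tube body: dark columns away from the fingers, line thin dark
g=cv2.cvtColor(im,cv2.COLOR_BGR2GRAY)
for c in (200,250,400,450):
    col=g[:300,c]; print(c,"dark runs",[(a[0],a[-1]) for a in np.split(np.where(col<110)[0],np.where(np.diff(np.where(col<110)[0])>1)[0]+1) if len(a)])
print(s["tool_pos"],s["eef_rot"])
E
python3 look.py w2
```

```text
200 dark runs [(np.int64(26), np.int64(31)), (np.int64(160), np.int64(165)), (np.int64(256), np.int64(289)), (np.int64(295), np.int64(299))]
250 dark runs [(np.int64(18), np.int64(23)), (np.int64(158), np.int64(163)), (np.int64(256), np.int64(289)), (np.int64(295), np.int64(299))]
400 dark runs [(np.int64(153), np.int64(157)), (np.int64(256), np.int64(288)), (np.int64(296), np.int64(299))]
450 dark runs [(np.int64(151), np.int64(155)), (np.int64(256), np.int64(288)), (np.int64(296), np.int64(299))]
[0.47598729 0.03846268 0.04369109] [-1.79993100e+02 -8.69442476e-02 -3.11667075e+00]
```

Request:
{"method": "apply_moves", "body": {
  "deltas": "0.08 0 0 0 0 0 255;0.04 0 0 0 0 0 255;0 0 0 0 0 0 255;0 0 -0.1 0 0 0 255;0 0 -0.2 0 0 0 255"
}}

```text
time: 5.2
tool_pos: [0.4789, 0.0383, 0.0567]
eef_rot: [180.0, 0.3, -3.1]
ft_force: [0.1, -0.2, 0.8]
grip_width: -0.0001
finger_force: 0.0
```

```bash
python3 look.py w3
```

```text
200 dark runs [(np.int64(40), np.int64(49)), (np.int64(163), np.int64(167)), (np.int64(248), np.int64(272)), (np.int64(279), np.int64(299))]
250 dark runs [(np.int64(33), np.int64(37)), (np.int64(161), np.int64(166)), (np.int64(248), np.int64(272)), (np.int64(278), np.int64(299))]
400 dark runs [(np.int64(10), np.int64(17)), (np.int64(156), np.int64(160)), (np.int64(248), np.int64(273)), (np.int64(279), np.int64(299))]
450 dark runs [(np.int64(3), np.int64(8)), (np.int64(154), np.int64(158)), (np.int64(248), np.int64(273)), (np.int64(279), np.int64(299))]
[0.47889373 0.03827108 0.05674616] [179.99739582   0.3181111   -3.11912622]
```

View pics/w3.png

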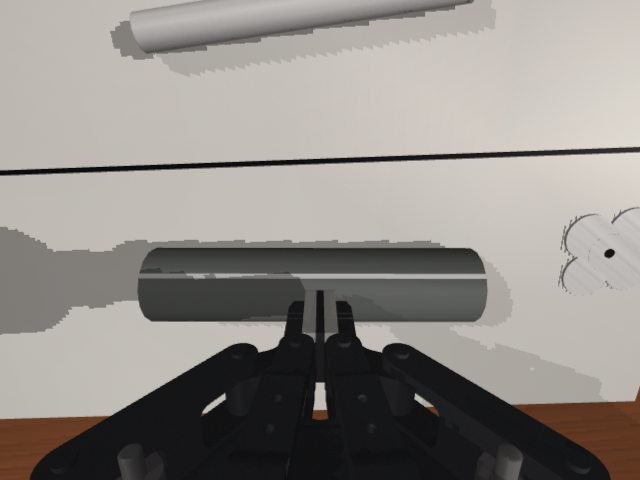

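The tube rolled cleanly. It now lies at rows 248–321, the seam has moved forward to row 276, and the line is at rows 173–150.

```bash
cat > est.py <<'E'
from h import *
import sys
def runs(col,t):
    w=np.where(col<t)[0]; return [(a[0],a[-1]) for a in np.split(w,np.where(np.diff(w)>1)[0]+1) if len(a)]
def est(im,s):
    g=cv2.cvtColor(im,cv2.COLOR_BGR2GRAY)
    out=[]
    L=[]
    p=camera_params("wrist")
    W=Ro.from_euler("xyz",s["eef_rot"],degrees=True).as_matrix();o=W@np.array(p["T_tool_cam"])[:3,3]+s["tool_pos"]
    n=W[:,0]*[1,1,0];n/=np.linalg.norm(n)
    for c in (190,220,250,390,420,450):
        R=[r for r in runs(g[:,c],110)]
        ti=next(i for i,r in enumerate(R) if r[1]-r[0]>=12 and r[0]>120)
        lr=[r for r in R[:ti] if r[1]-r[0]<9 and r[0]>60]
        if lr: L.append(wray((c,(lr[-1][0]+lr[-1][1])/2),.002,s))
        P=wray((c,R[ti][0]-.5),.0,s);d=P-o;a,b=d@n,d[2]   # ray in (n,z)
        # centre at z=.023: plane through ray (edge parallel to tube), offset r behind
        h=np.hypot(a,b);nx,nz=-b/h,a/h  # normal, pointing +n
        # (C-o).(nx,nz) = -r
        cn=(-0.021-nz*(.023-o[2]))/nx
        out.append((cn+o@n))
    L=np.array(L);cn=np.mean(out)
    f=np.polyfit(L[:,1],L[:,0],1)
    t=n[:2];tt=np.array([-t[1],t[0]])
    C=t*cn+tt*(s["tool_pos"][:2]@tt)
    dist=(np.polyval(f,C[1])-C[0])*np.cos(np.arctan(f[0]))
    print("tube axis near tool",C.round(4),"spread",np.ptp(out).round(4),"dist to line here",dist.round(4),"line yaw",-np.degrees(np.arctan(f[0])).round(2),"tip ahead",(s["tool_pos"][:2]-C)@t)
if __name__=="__main__":
    s=telemetry.get_state();im=grab_frame("wrist");cv2.imwrite("pics/%s.png"%sys.argv[1],im);est(im,s)
E
python3 est.py w4
```

```text
tube axis near tool [0.4752 0.0386] spread 0.0007 dist to line here 0.0669 line yaw -0.94 tip ahead 0.00448677270481712
```

Request:
{"method": "apply_moves", "body": {
  "deltas": "-0.26 0 0 0 0 0 255;0 0 0.1 0 0 0 255;0 0 0.12 0 0 0 255;0 0 0.08 0 0 0 255;0 0 0 0 0 0 255"
}}

```text
time: 5.92
tool_pos: [0.4693, 0.0388, 0.0436]
eef_rot: [-180.0, -0.1, -3.1]
ft_force: [0.2, -0.4, 26.7]
grip_width: 0.0002
finger_force: 13.5
```

Request:
{"method": "apply_moves", "body": {
  "deltas": "0.08 0 0 0 0 0 255;0.16 0 0 0 0 0 255;0.16 0 0 0 0 0 255;0.16 0 0 0 0 0 255;0.06 0 0 0 0 0 255"
}}

```text
time: 6.55
tool_pos: [0.5003, 0.0371, 0.0434]
eef_rot: [-180.0, -0.1, -3.1]
ft_force: [0.7, -0.9, 23.7]
grip_width: 0.0001
finger_force: 12.0
```

Request:
{"method": "apply_moves", "body": {
  "deltas": "0 0 0 0 0 0 255;0 0 -0.1 0 0 0 255;0 0 -0.2 0 0 0 255;0 0 0 0 0 0 255"
}}

```text
time: 7.05
tool_pos: [0.4975, 0.0373, 0.057]
eef_rot: [-180.0, 0.2, -3.1]
ft_force: [-0.7, -0.4, -0.2]
grip_width: -0.0002
finger_force: 0.0
```

```bash
python3 est.py w5
```

```text
tube axis near tool [0.488  0.0378] spread 0.0001 dist to line here 0.0168 line yaw -3.27 tip ahead 0.009607116777770493
```

Request:
{"method": "apply_moves", "body": {
  "deltas": "-0.38 0 0 0 0 0 255;0 0 0.1 0 0 0 255;0 0 0.12 0 0 0 255;0 0 0.08 0 0 0 255;0 0 0 0 0 0 255"
}}

```text
time: 7.72
tool_pos: [0.4804, 0.0382, 0.043]
eef_rot: [-180.0, 0.0, -3.1]
ft_force: [-2.4, -0.8, 22.1]
grip_width: 0.0004
finger_force: 11.1
```

Request:
{"method": "apply_moves", "body": {
  "deltas": "0.1 0 0 0 0 0 255;0.16 0 0 0 0 0 255;0.16 0 0 0 0 0 255;0.16 0 0 0 0 0 255;0.1 0 0 0 0 0 255"
}}

```text
time: 8.35
tool_pos: [0.5156, 0.0362, 0.0436]
eef_rot: [-180.0, -0.1, -3.1]
ft_force: [-1.5, -0.6, 24.7]
grip_width: 0.0001
finger_force: 12.9
```

Request:
{"method": "apply_moves", "body": {
  "deltas": "0 0 0 0 0 0 255;0 0 -0.1 0 0 0 255;0 0 -0.2 0 0 0 255;0 0 0 0 0 0 255"
}}

```text
time: 8.85
tool_pos: [0.5126, 0.0365, 0.057]
eef_rot: [-180.0, 0.2, -3.1]
ft_force: [0.4, 0.2, -0.3]
grip_width: 0.0003
finger_force: 0.0
```

```bash
python3 est.py w6
```

```text
tube axis near tool [0.5095 0.0366] spread 0.0007 dist to line here 0.0323 line yaw -1.07 tip ahead 0.00308606141118219
```

View pics/w6.png

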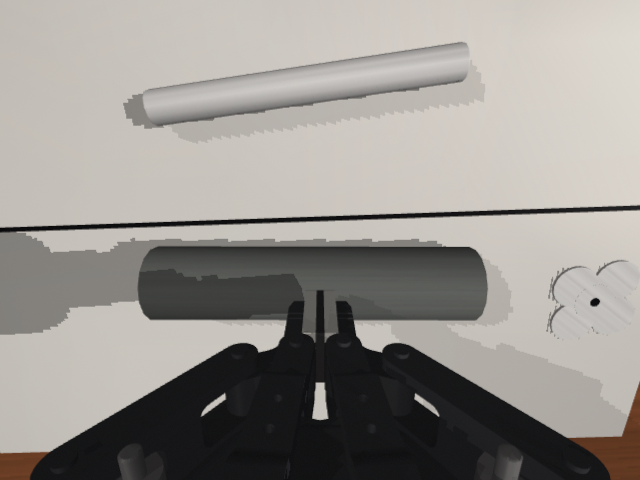

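The tube is at rows 247–320 and has rolled about 48 mm. The line is just ahead at rows 229–208, and the rod is undisturbed beyond it.

Request:
{"method": "apply_moves", "body": {
  "deltas": "-0.24 0 0 0 0 0 255;0 0 0.1 0 0 0 255;0 0 0.12 0 0 0 255;0 0 0.08 0 0 0 255;0 0 0 0 0 0 255"
}}

```text
time: 9.52
tool_pos: [0.5031, 0.037, 0.0436]
eef_rot: [-180.0, -0.1, -3.1]
ft_force: [0.2, -0.8, 24.3]
grip_width: -0.0
finger_force: 12.4
```

Request:
{"method": "apply_moves", "body": {
  "deltas": "0.1 0 0 0 0 0 255;0.16 0 0 0 0 0 255;0.16 0 0 0 0 0 255;0.16 0 0 0 0 0 255;0.06 0 0 0 0 0 255"
}}

```text
time: 10.15
tool_pos: [0.5352, 0.0352, 0.0435]
eef_rot: [-180.0, -0.1, -3.1]
ft_force: [0.2, -0.2, 23.1]
grip_width: -0.0003
finger_force: 11.3
```

Request:
{"method": "apply_moves", "body": {
  "deltas": "0 0 0 0 0 0 255;0 0 -0.1 0 0 0 255;0 0 -0.2 0 0 0 255;0 0 0 0 0 0 255"
}}

```text
time: 10.65
tool_pos: [0.5325, 0.0354, 0.0569]
eef_rot: [-180.0, 0.2, -3.1]
ft_force: [-0.2, 0.6, 0.0]
grip_width: 0.0003
finger_force: 0.0
```

```bash
python3 est.py w7
```

```text
tube axis near tool [0.5273 0.0356] spread 0.0043 dist to line here 0.0442 line yaw -25.22 tip ahead 0.005222088351644189
```

Request:
{"method": "apply_moves", "body": {
  "deltas": "-0.3 0 0 0 0 0 255;0 0 0.1 0 0 0 255;0 0 0.12 0 0 0 255;0 0 0.08 0 0 0 255;0 0 0 0 0 0 255"
}}

```text
time: 11.32
tool_pos: [0.5204, 0.036, 0.0436]
eef_rot: [-180.0, -0.1, -3.1]
ft_force: [0.3, -1.1, 24.9]
grip_width: -0.0001
finger_force: 12.3
```

Request:
{"method": "apply_moves", "body": {
  "deltas": "0.08 0 0 0 0 0 255;0.12 0 0 0 0 0 255;0.12 0 0 0 0 0 255;0.12 0 0 0 0 0 255;0.06 0 0 0 0 0 255"
}}

```text
time: 11.95
tool_pos: [0.5454, 0.0346, 0.0437]
eef_rot: [-180.0, -0.1, -3.1]
ft_force: [-0.3, -1.2, 25.0]
grip_width: -0.0002
finger_force: 12.7
```

Request:
{"method": "apply_moves", "body": {
  "deltas": "0 0 0 0 0 0 255;0 0 -0.1 0 0 0 255;0 0 -0.4 0 0 0 255;0 0 -0.5 0 0 0 255;0 0 0 0 0 0 255"
}}

```text
time: 12.58
tool_pos: [0.5434, 0.0348, 0.0924]
eef_rot: [-180.0, 0.1, -3.1]
ft_force: [0.2, 0.3, -0.1]
grip_width: -0.0
finger_force: 0.0
```

Run:
```python
from h import *
s=telemetry.get_state();print({k:s[k] for k in("tool_pos","eef_rot","time")})
im=grab_frame("wrist");cv2.imwrite("pics/w8.png",im)
cv2.imwrite("pics/top8.png",grab_frame("top"))
```

```text
{'tool_pos': array([0.54339298, 0.03480903, 0.09238245]), 'eef_rot': array([-1.79993984e+02,  1.07279477e-01, -3.11999017e+00]), 'time': 12.575}
```

View pics/w8.png

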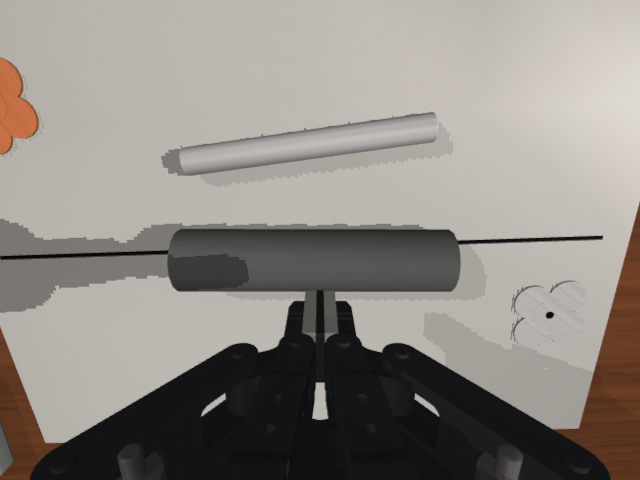

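The tube is at rows 229–291, columns 168–460. The line is visible on both sides, at (0,257)–(165,252) and (460,242)–(602,237), and the tube is still a few mm short of it.

```bash
cat > fin.py <<'E'
from h import *
def fin(s,rf,rb,cl,cr,L,R):
    p=camera_params("wrist");W=Ro.from_euler("xyz",s["eef_rot"],degrees=True).as_matrix();o=W@np.array(p["T_tool_cam"])[:3,3]+s["tool_pos"]
    n=W[:,0]*[1,1,0];n/=np.linalg.norm(n);t=np.array([-n[1],n[0],0])
    cs=[]
    for row,sg in((rf,-1),(rb,1)):
        d=wray((314,row),0,s)-o;a,b=d@n,d[2];h=np.hypot(a,b)
        cs.append((sg*.021-(a/h)*(.023-o[2]))/(-b/h)+o@n)
    l,r=wray(L,.002,s),wray(R,.002,s);u=(l-r)/np.linalg.norm(l-r);v=np.array([u[1],-u[0],0])
    mid=np.mean(cs);zc=.044-.008
    ends=[n*mid+t*(wray((c,(rf+rb)/2),.04,s)@t) for c in(cl,cr)]
    print("cs front/back",cs,"ends x in line",[(e-l)@v for e in ends],"len",(ends[0]-ends[1])@t,"centre",(ends[0]+ends[1])/2,l,r)
E
python3 - <<'E'
from fin import *
fin(telemetry.get_state(),229.3,291.3,168,460,(80,255.2),(530,239.8))
a=[ray("top",q,.002) for q in((176,203.4),(387,204.4))];print(a)
E
```

```text
cs front/back [np.float64(0.5360154869330056), np.float64(0.5369149703684191)] ends x in line [np.float64(0.0016915406941159846), np.float64(-0.0047517895282825256)] len 0.1793328759945714 centre [0.53934603 0.03821401 0.        ] [0.54405961 0.20990042 0.002     ] [ 0.53800041 -0.11690369  0.002     ]
[array([0.54479266, 0.26930591, 0.002     ]), array([ 0.53588139, -0.16940484,  0.002     ])]
```

The ends are at +1.7 and −4.8 mm from the line, inside tolerance. I'll retract clear and check once with the top camera.

Request:
{"method": "apply_moves", "body": {
  "deltas": "0 0 -1 0 0 0 255;-0.5 0 -1 0 0 0 255;-1 0.6 -0.5 0 0 0 255;-1 0.8 0 0 0 0 255;-1 0.8 0 0 0 0 255"
}}

```text
time: 13.3
tool_pos: [0.3637, -0.0639, 0.2161]
eef_rot: [-180.0, 0.3, -3.1]
ft_force: [0.1, -1.3, 0.3]
grip_width: -0.0001
finger_force: 0.0
```

Run:
```python
from h import *
im=grab_frame("top")
cv2.imwrite("pics/c9.png",cv2.resize(im[150:260,170:400],None,fx=3.4,fy=3.4,interpolation=cv2.INTER_CUBIC))
# expected seam-free axis pixel if tube centred on line at y = .128,-.052
for y in(.128,-.052):
    x=.5358814+(y+.1694)*(.544793-.535881)/.4387
    print([proj("top",np.array([x+d,y,.023])) for d in(-.01,0,.01)])
```

```text
[array([242.51594518, 207.22488465]), array([242.4809173, 202.3422654]), array([242.44593043, 197.46536225])]
[array([330.98483386, 207.64499502]), array([330.89797453, 202.76124636]), array([330.81121691, 197.88321616])]
```

View pics/c9.png

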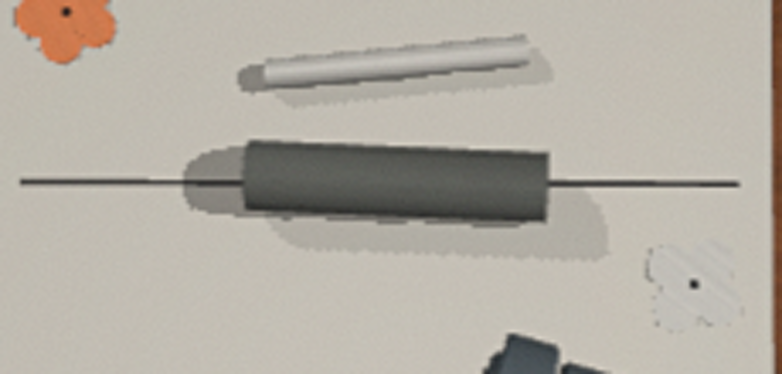

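The top view shows the tube across the line, with its end centres at rows 201.3 (left) and 204.7 (right) in the full picture. That is about +2 mm and −4 mm, and the line shows beyond both ends.

```bash
python3 -c "
from station import bot
print(bot.close_job())"
```

```text
the job is handed in; nothing more can be done
None
```

The tube was rolled onto the bend line in five fingertip strokes and the job is handed in. Its ends measured about +2 mm and −4 mm from the line, which shows beyond both ends; the arm is clear, and I saw no sign that the bar, flowers or tools had moved.

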